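# Bench-test the touch bar of an exit door latch

### The arm

A 6-joint arm with a two-finger parallel gripper is mounted at the origin on the work surface. World frame = base frame: x ahead of the robot, y to its left, z up, the work surface at z = 0. Lengths are in m, angles in rad, forces in N, time in s.
With the tool pointing down it reaches from about 0.275 to 1 m from the base axis. Payload 8.4 kg.
Tool frame: the origin (TCP) lies on the centre line of the jaws, within the pads' length; the fingertips stand 17 mm ahead of it and the grasp point (between the pads) lies 2 mm behind it (bot.tcp_to_tips is the z of the fingertips in the tool frame, in m); z points along the fingers, y is the line along which they close (so a half turn about z gives the same grasp; the last joint's range is limited). The gripper opens to 85 mm and grips with 20 to 120 N. Pads are 22 mm wide; open, the fingers measure 114 mm over their backs; the gripper's body (76 mm by 85 mm) begins 54 mm behind the grasp point. The pads swing forward as they close: fully open they stand 13 mm farther back than shut.
Start: joints at [-1.328, 0.353, 1.633, -0, 1.155, -0.002], TCP at [0.151, -0.606, 0.248] pointing down, gripper open.
Joint ranges: [-2.63, 2.63], [-0.92, 2.1], [0.06, 2.66], [-1.3, 4.44], [0, 2.69], [-3.02, 3.02]. Speed limits (rad/s): [2.22, 2.22, 2.79, 3.14, 3.14, 3.14].

### API

Orientations are given as a unit quaternion [x, y, z, w].
In Python, from workcell import bot, hand, kinematics, get_obs, vision, hand_in gives the robot as it stands. The module is installed in compiled form; this text tells all that it offers. Calls block until the motion is done:
- bot.reach(position, orientation): joint-space move of the TCP to a pose.
- bot.servo_line(position, ori=None, velocity=0.15): straight line of the TCP; ori=None keeps the orientation; velocity is the mean speed in m/s.
- bot.goto_joints(angles): joint-space move.
- hand.move_gripper(opening, strength=None): finger opening in m; strength is the grip in N (None keeps the last); returns when the fingers have stopped.
- bot.dwell(seconds).
- kinematics.solve_ik(position, orientation): joint angles nearest the present ones, or None.
- get_obs(): the state.
- vision.read_camera(name): name is "scene" or "top"; returns a dict with "frame" (420x560x3 uint8, red, green, blue), "intrinsics" (3x3 intrinsics, pixels), "view" (4x4, takes a point from world to camera coordinates). Camera axes: x right, y down, z forward; pixel columns grow to the right and rows downward; lengths in m; the calibration is good to about 2 mm. A picture is of the moment at which its call begins. There is no depth.
A pose or a line that the arm cannot do raises bot.IKError and nothing moves.
- hand_in(): hands the job in; it is judged then, once.
The state is a dict: "time_s": time; "joint_pos": joint angles; "joint_vel": joint speeds; "joint_efforts": joint torques, N m; "position": TCP position; "orientation": TCP orientation; "wrist_force": force on the tool from outside, world axes, zero at the start; "ft_torque": the same for the moment, N m; "gripper_width": finger opening in m; "grip_force": force on a finger pad.
Only numpy, scipy, OpenCV 4.12 (cv2) and the standard library are available. Lean on these libraries where they do the work, as an engineer would, in place of code of your own. Each camera call takes 0.05 s, during which the arm holds its last target. There are 200 camera calls.

### The job

Check that the touch bar of the exit device on the bench draws its latch in along its whole length: with the fingertips press the bar down at its end next to the latch case until the latch is in, then, without letting the bar come up, slide the fingertips along it to its other end, and there lift off so that bar and latch spring right out again. Press only lightly, do not lean on it. Nothing is to be picked up: leave the door offcut where it lies, and the things on it and around it alone.

Things in the scene. Friction and masses are not known exactly. Their poses are not given: they have to be found in the camera images.
- exit_device: Loose offcut of a wooden door lying flat, 190 x 660 x 44 mm, about 5.6 kg with the exit device screwed along its middle line. Origin: centre of its underside; y along it towards the latch, z up. Aluminium rail 66 mm wide, walls 36 mm high over the wood, y = -330 (black end cap, 42 mm high) to +175 mm; then the steel latch case, 76 x 148 mm, 53 mm high over the wood, to y = +328 mm
- push_bar (a joint): Travel in m of the touch bar straight down into the rail: 0 = out (a spring holds it there), 0.014 = at its stop. It takes about 5 N to start, 8 N at 8 mm, 11 N at the stop; from 8 mm on the latch counts as in. Rounded aluminium bar 46 mm wide, 374 mm long, flat on top; when out its top is 102 mm over the bench, 22 mm above the walls of the rail
- bar_mid (a point): Middle of the top face of the touch bar; moves with the bar. Axes as those of the offcut: y along the bar towards the latch case, z up.
- bar_latch_end (a point): Centre line of the bar's top face, at its very end next to the latch case (187 mm from the middle). Moves with the bar. The bar's end zone here is its last 60 mm.
- bar_far_end (a point): Centre line of the bar's top face, at its very other end, next to the fixed cover and black end cap of the rail (187 mm from the middle). Moves with the bar. The bar's end zone here is its last 60 mm.
- latch (a joint): Travel of the latch bolt into the latch case, in m: 0 = standing 20 mm out beyond the door edge, 0.018 = in. It is driven by the bar (1.3 times the bar's travel) and springs out with it.
- screwdriver: Bystander: black-handled screwdriver, 170 mm long, lying loose on the offcut beside the rail, on its -x side. Origin at its underside.
- lock_cylinder: Bystander: brass lock cylinder standing on its end on the offcut beside the rail, on its +x side, 17 x 33 mm, 62 mm tall. Origin: centre of its foot.
- padlock: Bystander: brass padlock lying flat on the offcut beside the rail, on its +x side, 40 x 50 x 22 mm with a steel shackle. Origin: centre of its underside.
- oil_can: Bystander on the bench: upright oil can, 52 mm in diameter, 150 mm tall. Origin: centre of its foot.
- screw_jar: Bystander on the bench: jar of 72 mm diameter, 85 mm tall. Origin: centre of its foot.
- mug: Bystander on the bench: white mug, 80 mm in diameter, 92 mm tall. Origin: centre of its foot.
- hammer: Bystander on the bench: hammer lying on its side, 280 mm long. Origin at its underside.
- carton: Bystander on the bench: cardboard carton, 90 x 130 x 50 mm. Origin: centre of its underside.

How it is judged:
By the outcome, as a careful person would: the job done as asked, in the order asked, and still so for the second after the job is handed in, with the robot touching nothing.
It also fails if it takes over 40 s, if anything falls off the work surface, if the arm or the gripper's body presses on something with over 40 N, if the wrist force passes 120 N, or if a joint passes its speed limit or range.

## Working session

There is one attempt and no reset: what is moved stays moved. The work goes in short steps, each a Python script; the robot and the scene stay as the last script left them, time stands still between calls to the robot, and variables do not carry over. Pictures are saved under pics/ and viewed, at most 10 in all, crops included, and the job is handed in when it is done.

```bash
mkdir -p pics
python3 - <<'E'
from workcell import bot, hand, kinematics, get_obs, vision
import cv2
for n in("top","scene"):
    c=vision.read_camera(n); cv2.imwrite(f"pics/{n}0.png",c["frame"][:,:,::-1]); print(n,c["intrinsics"].round(1).tolist(),c["view"].round(3).tolist())
o=get_obs(); print(o, bot.tcp_to_tips)
E
```

```text
top [[524.0, 0.0, 276.4], [0.0, 524.0, 203.7], [0.0, 0.0, 1.0]] [[-0.019, -1.0, -0.01, 0.02], [-0.996, 0.019, -0.09, 0.61], [0.09, 0.008, -0.996, 1.57], [0.0, 0.0, 0.0, 1.0]]
scene [[462.5, 0.0, 280.2], [0.0, 462.5, 197.7], [0.0, 0.0, 1.0]] [[-0.79, 0.614, -0.007, 0.47], [0.534, 0.682, -0.499, -0.282], [-0.302, -0.398, -0.867, 1.565], [0.0, 0.0, 0.0, 1.0]]
{'time_s': 0.1, 'joint_pos': array([-1.32842885e+00,  3.53623347e-01,  1.63408606e+00,  4.36114883e-05,
        1.15519026e+00, -2.38937930e-03]), 'joint_vel': array([ 0.00010944, -0.00157928, -0.00337172,  0.00107232,  0.00036508,
        0.00077292]), 'joint_efforts': array([ 4.58450486e-04, -6.06357121e+01, -3.42820251e+01,  7.35179606e-05,
        3.94820992e-03,  1.32280555e-06]), 'position': array([ 0.15136844, -0.60595984,  0.24759772]), 'orientation': array([ 9.92521965e-01,  1.22064415e-01, -5.84251315e-05, -6.51193684e-04]), 'wrist_force': array([-0.32890971, -0.1936349 ,  0.75150729]), 'ft_torque': array([0.05088435, 0.0215066 , 0.01990194]), 'grip_force': 0.0, 'gripper_width': 0.0856548865977041} 0.017
```

View pics/top0.png

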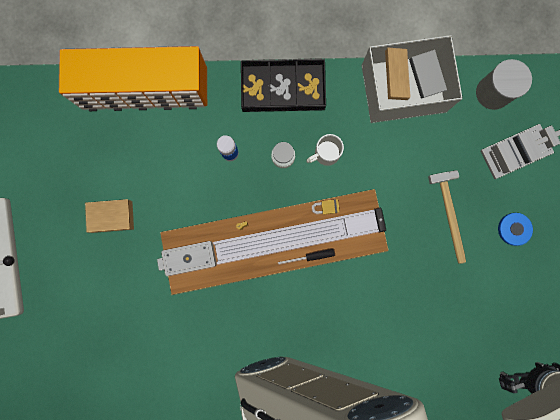

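View pics/scene0.png

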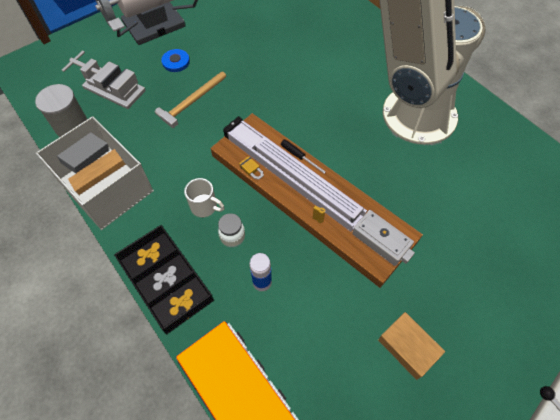

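Top view: the offcut runs from about (160,233)-(172,293) on the left, with the latch, to (375,190)-(387,250) on the right. The bar spans about (215,250) to (345,228), with the lock cylinder at (241,226), padlock at (328,207) and screwdriver at (318,256). I'll fit the board and zoom in.

```bash
cat > h.py <<'E'
import numpy as np, cv2
def ray(c,uv,z):
    K,T=c["intrinsics"],c["view"]; R,t=T[:3,:3],T[:3,3]; o=-R.T@t
    d=R.T@np.linalg.inv(K)@np.array([uv[0],uv[1],1.]); return o+d*(z-o[2])/d[2]
def proj(c,p):
    q=c["intrinsics"]@(c["view"]@np.append(p,1))[:3]; return q[:2]/q[2]
E
python3 - <<'E'
from workcell import vision
from h import *
c=vision.read_camera("top"); im=c["frame"]
hsv=cv2.cvtColor(im,cv2.COLOR_RGB2HSV)
green=cv2.inRange(hsv,(60,60,30),(95,255,255))
m=cv2.bitwise_not(green); roi=np.zeros_like(m); roi[180:305,150:400]=255; m&=roi
m=cv2.morphologyEx(m,cv2.MORPH_OPEN,np.ones((15,15)))  # drops latch bolt
cn=max(cv2.findContours(m,0,1)[0],key=cv2.contourArea)
r=cv2.minAreaRect(cn); b=cv2.boxPoints(r); print(r)
P=[ray(c,p,.044) for p in b]; print(np.round(P,4))
P=np.array(P); print([np.linalg.norm(P[i]-P[i-1]).round(4) for i in range(4)])
ctr=P.mean(0); e=[P[i]-P[i-1] for i in range(4)]; L=max(e,key=np.linalg.norm); L=L/np.linalg.norm(L); L*=np.sign(L[1]); X=np.array([L[1],-L[0],0])
print("ctr",ctr,"y axis",L,"yaw",np.degrees(np.arctan2(-L[0],L[1])))
np.savez("board.npz",c=ctr,L=L,X=X)
# rectify at z=.102: board y horizontal (left=+), x up(+)
def rect(cam,z,s=1100):
    q=[(yy,xx) for yy,xx in((.345,.11),(-.345,.11),(-.345,-.11),(.345,-.11))]
    src=np.float32([proj(cam,[*(ctr+L*y+X*x)[:2],z]) for y,x in q]); dst=np.float32([((.345-y)*s,(.11-x)*s) for y,x in q])
    return cv2.warpPerspective(cam["frame"],cv2.getPerspectiveTransform(src,dst),(int(.69*s),int(.22*s)),flags=cv2.INTER_CUBIC)
s=vision.read_camera("scene")
o=np.vstack([rect(c,.102),rect(s,.102)])
for k in range(-3,4): cv2.line(o,(int((.345-k*.1)*1100),0),(int((.345-k*.1)*1100),12),(255,0,0),1)
cv2.line(o,(0,121),(12,121),(255,0,0),1);cv2.line(o,(0,363),(12,363),(255,0,0),1)
cv2.imwrite("pics/rect.png",o[:,:,::-1])
E
```

```text
((272.1538391113281, 241.76922607421875), (64.32608795166016, 226.7102508544922), 78.69007110595703)
[[ 0.529   0.3763  0.044 ]
 [ 0.6504 -0.2963  0.044 ]
 [ 0.4601 -0.3271  0.044 ]
 [ 0.3406  0.3382  0.044 ]]
[np.float64(0.1922), np.float64(0.6834), np.float64(0.1928), np.float64(0.6759)]
ctr [0.4950203  0.02275152 0.044     ] y axis [-0.17774665  0.98407628 -0.        ] yaw 10.238535911209858
```

View pics/rect.png

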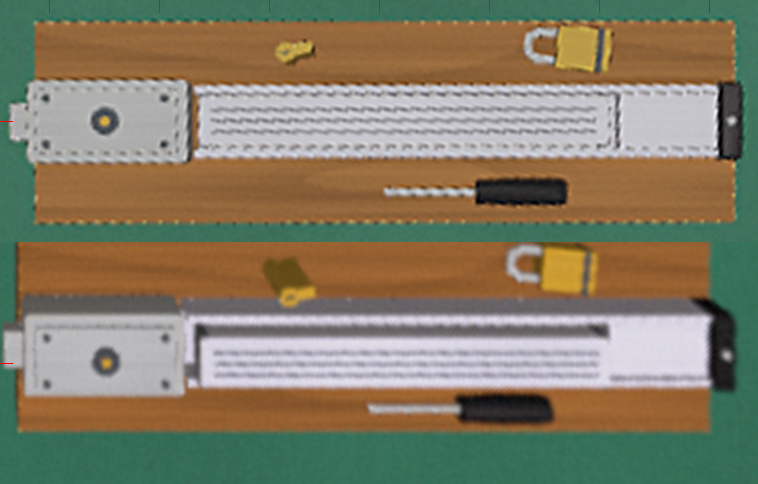

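The rectified view at bar height, top cam first row: the bar spans columns 200–612, about y=+0.163 to −0.211 in my board frame. Its centre line is on row 121, so x≈0. The case edge is at about column 188, and the bystanders are clear of the 22 mm fingers. Next I'll close the fingers and press at the latch end with force feedback.

```bash
cat >> h.py <<'E'
B=np.load("board.npz"); ctr,L=B["c"],B["L"]
a=np.arctan2(-L[0],L[1])/2; Q=[np.cos(a),np.sin(a),0,0]
def pt(y,z): return [*(ctr+L*y)[:2],z]
E
python3 - <<'E'
from workcell import bot, hand, kinematics, get_obs, vision
from h import *
hand.move_gripper(0.0,20)
bot.reach(pt(.139,.20),Q)
bot.servo_line(pt(.139,.127),velocity=.08); bot.dwell(.3)
o=get_obs(); f0=o["wrist_force"][2]; print(o["time_s"],o["position"],o["wrist_force"],o["gripper_width"],"want",pt(.139,.127))
z=.127; zc=None
while z>.100:
    z-=.001; bot.servo_line(pt(.139,z),velocity=.02); o=get_obs(); f=o["wrist_force"][2]-f0
    if zc is None and f>2.5: zc=z
    print(round(z,4),round(o["position"][2],4),round(f,2))
    if f>9.0 or (zc and zc-z>.0105): break
bot.dwell(.2); o=get_obs(); print(o["time_s"],o["position"],o["wrist_force"]-[0,0,f0])
np.savez("z.npz",z=z,f0=f0)
ims=[]
for n in("top","scene"):
    c=vision.read_camera(n); u=proj(c,pt(.24,.09)).astype(int); im=c["frame"][max(u[1]-70,0):u[1]+70,max(u[0]-95,0):u[0]+95]
    ims.append(cv2.resize(im,(380,280),interpolation=cv2.INTER_CUBIC))
cv2.imwrite("pics/press.png",np.hstack(ims)[:,:,::-1])
E
```

```text
5.25 [0.47047558 0.15959715 0.12731013] [ 0.33624765 -0.70964262  0.14086648] 0.00012900888250999196 want [np.float64(0.47031351124184895), np.float64(0.15953812016414792), 0.127]
0.126 0.126 0.42
0.125 0.1249 0.24
0.124 0.1239 -0.42
0.123 0.1229 -0.97
0.122 0.1219 1.01
0.121 0.1209 -0.45
0.12 0.1199 -1.11
0.119 0.1191 1.41
0.118 0.1182 4.44
0.117 0.1172 5.25
0.116 0.1162 6.01
0.115 0.1152 6.49
0.114 0.1143 6.33
0.113 0.1133 7.06
0.112 0.1123 6.75
0.111 0.1113 8.7
0.11 0.1103 8.2
0.109 0.1094 7.58
0.108 0.1084 8.59
0.107 0.1074 8.33
10.45 [0.47046366 0.1595651  0.10745865] [-2.27442151 -0.23104693  9.14982664]
```

View pics/press.png

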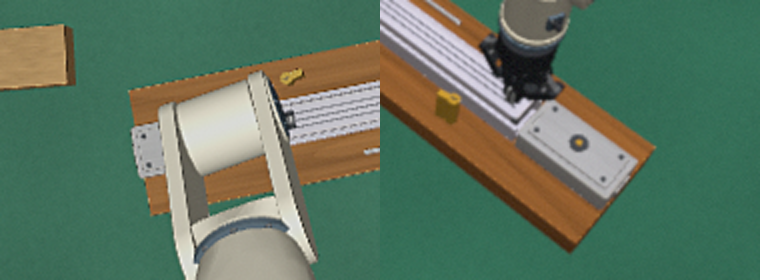

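Both views show the latch bolt drawn into the case, with the fingertips on the bar by the case and nothing else touched. The bar is about 11.5 mm in at about 9 N. Next is the slide.

Run:
```python
from workcell import bot, hand, get_obs, vision
from h import *
d=np.load("z.npz"); z,f0=float(d["z"]),float(d["f0"])
for y in np.linspace(.139,-.187,9)[1:]:
    bot.servo_line(pt(y,z),velocity=.06); o=get_obs(); f=o["wrist_force"]-[0,0,f0]
    print(round(o["time_s"],2),round(y,3),o["position"].round(4),f.round(2))
    if f[2]>16: z+=.001
    elif f[2]<6.5: z-=.0005
bot.dwell(.3); o=get_obs(); print(o["time_s"],o["position"],o["wrist_force"])
ims=[]
for n in("top","scene"):
    c=vision.read_camera(n); u=proj(c,pt(0,.09)).astype(int); im=c["frame"][max(u[1]-105,0):u[1]+105,max(u[0]-140,0):u[0]+140]
    ims.append(cv2.resize(im,(400,300),interpolation=cv2.INTER_CUBIC))
cv2.imwrite("pics/slid.png",np.hstack(ims)[:,:,::-1])
```

```text
11.38 0.098 [0.4786 0.1199 0.1078] [0.18 3.03 8.97]
12.2 0.058 [0.4859 0.0798 0.1078] [ 0.5   2.86 10.26]
13.03 0.017 [0.493  0.0396 0.1078] [-0.74  2.14 10.06]
13.86 -0.024 [ 0.5001 -0.0006  0.1077] [-0.33  2.11  9.39]
14.69 -0.065 [ 0.5072 -0.0407  0.1076] [-1.19  3.37  9.19]
15.53 -0.105 [ 0.5143 -0.0808  0.1076] [-0.3   2.08  9.26]
16.36 -0.146 [ 0.5214 -0.1209  0.1076] [-1.45  3.53  9.1 ]
17.19 -0.187 [ 0.5286 -0.161   0.1076] [-1.    2.54  8.57]
17.4917 [ 0.52861296 -0.16100842  0.1075724 ] [-1.35136088  2.61099862  8.77124902]
```

View pics/slid.png

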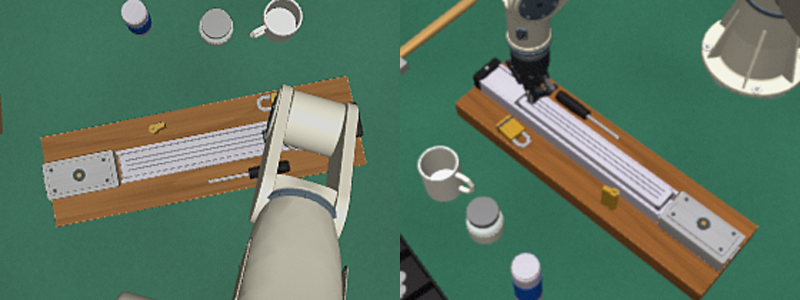

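The fingertips are at the far end of the bar, the latch is still in (no bolt showing at the case) and the bystanders haven't moved. Now I'll lift straight off and check.

Run:
```python
from workcell import bot, hand, get_obs, vision
from h import *
bot.servo_line(pt(-.187,.22),velocity=.08); bot.dwell(.5); o=get_obs(); print(o["time_s"],o["position"],o["wrist_force"])
ims=[]
for n in("top","scene"):
    c=vision.read_camera(n); u=proj(c,pt(0,.09)).astype(int); im=c["frame"][max(u[1]-105,0):u[1]+105,max(u[0]-140,0):u[0]+140]
    ims.append(cv2.resize(im,(400,300),interpolation=cv2.INTER_CUBIC))
cv2.imwrite("pics/end.png",np.hstack(ims)[:,:,::-1])
```

```text
19.6583 [ 0.52824682 -0.16126925  0.21996969] [ 0.32639879 -0.08583164  0.32476771]
```

View pics/end.png

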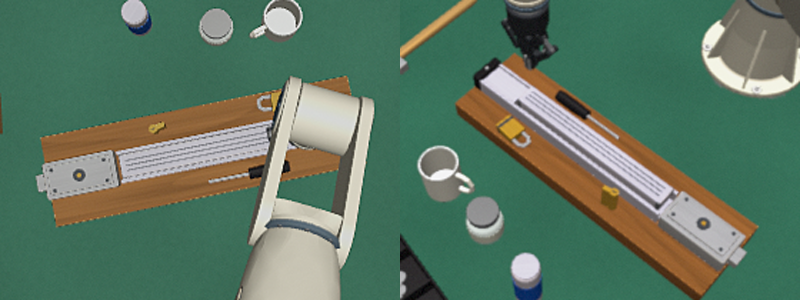

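The latch bolt is out again, at (42,183) in the left view and (738,256) in the right. The bar is up, the gripper is clear and nothing has shifted.

```bash
python3 -c "
from workcell import hand_in
print(hand_in())"
```

```text
the job is handed in; nothing more can be done
None
```

The job is done and handed in: the latch went in when the bar was pressed at its latch end and was still in at the far end after the slide, with about 9–10 N on the bar throughout; after lift-off bar and latch sprang out again, about 20 s in all, and nothing else visibly moved.

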